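# Shut the battery hatch and lock it with its wing button

### The job

Close the aluminium hatch of the blue battery box so that it lies flat, its slot passing over the orange wing button, then turn the wing a quarter turn so that it stands squarely across the slot and locks the hatch. Do not knock the black terminal block close beside the wing, and do not shift or tip the bottles and the jar standing around the box.

Things in the scene. Friction and masses are not known exactly. Their poses are not given: they have to be found in the camera images.
- case: blue battery box, 210 (x) x 150 (y) mm, amid a plywood board 240 x 430 x 10 mm, both fixed to the desk; box top 66 mm above the desk. Origin: centre of the board's underside, at desk level; z up; its -x end faces roughly the robot. The open battery well (63 x 90 mm) is in the +x half of the top; the wing button is at x = -35 mm, y = 0; the hatch hinge is at x = +85 mm, parallel to y.
- hatch (a joint): angle of the hatch: 0 = closed, flat on the box (end stop), pi/2 = upright, 1.85 = end stop. Positive opens; rotates about the box's y axis. Stays wherever it is left (stiff hinge: about 1 to 2 N at its free end moves it).
- hatch_hinge (a point): mid-point of the hinge line, 71 mm above the desk, at mid-thickness of the hatch: a bare 6 mm aluminium plate. From the hinge a panel 100 mm wide reaches to 82 mm, then a tongue 52 mm wide to 182 mm. The point turns with the hatch: -x points along the plate to its free end, z out of its upper face, which is 74 mm above the desk when closed.
- hatch_end (a point): centre of the free end edge of the hatch's tongue, 182 mm from the hinge, at mid-thickness; same axes as hatch_hinge. The tongue has a slot 22 mm wide from 82 to 166 mm from the hinge, then a solid end bar 16 mm long, 52 mm wide.
- wing (a joint): angle of the wing button, anticlockwise positive from above: 0 = blade along the box's x axis, in line with the hatch's slot (the hatch passes over it only within about 0.17 rad of this, else the tongue rests on the blade); +pi/2 or -pi/2 = squarely across (either way locks). End stops at -1.6 and 1.6. Stays where it is left (0.05 N m turns it).
- wing_grip (a point): middle of the orange wing button's blade, on its upright turning axis, 103 mm above the desk. Blade 60 mm long (x of this point, turns with it) x 10 mm thick (y) x 34 mm high, 86 to 120 mm above the desk, on a 14 mm stem; 120 mm from the hinge. Its tips sweep a circle of 30 mm radius.
- terminals: black terminal block with a red and a black cap, 60 (x) x 24 (y) x 49 mm high, fixed on the box on the +y side of the wing. Origin: centre of its underside, on top of the box, 50 mm beside the wing's axis; its near face is 38 mm from that axis, 8 mm beyond the blade's sweep; its caps reach 115 mm above the desk. Must not be struck or leaned on.
- white_bottle: translucent whitish bottle with a red cap, 76 mm diameter, 160 mm high, standing loose on the board beside the box. Origin: centre of its underside; z up. Bystander.
- glue_bottle: yellow bottle with a red pointed cap, 54 mm diameter, 166 mm high, standing loose on the board beside the box. Origin: centre of its underside; z up. Bystander.
- screw_jar: clear jar with a black lid, 84 mm diameter, 136 mm high, standing loose on the board beside the box. Origin: centre of its underside; z up. Bystander.

How it is judged (in metres and radians):
On the way, in this order (a step that is already met when the one before it is completed fails the run):
1. the hatch is swung closed over the wing button and lies flat (value of joint hatch below 0.04 rad), for 0.2 s.
2. the wing is turned across the slot with the hatch closed (value of joint hatch below 0.04 rad and (value of joint wing above 1.3 rad or value of joint wing below -1.3 rad)), for 0.2 s.
At the end, for the whole second after the job is handed in: The hatch lies closed (within 0.04 rad), the wing stands across the slot at rest (at least 1.3 rad from in line, either way), and both bottles and the jar stand upright (within 0.15 rad) within 25 mm of where they stood (all of step 2 and velocity of joint wing between -0.05 and 0.05 rad/s and angle between each of white_bottle, glue_bottle, screw_jar's own z axis and vertical below 0.15 rad and distance of each of white_bottle, glue_bottle, screw_jar from where it was at the start of the episode below 0.025 m); the robot touches nothing.
It fails at once if a bottle or the jar is shifted by more than 25 mm or tipped by more than 0.3 rad (distance of any of white_bottle, glue_bottle, screw_jar from where it was at the start of the episode above 0.025 m or angle between any of white_bottle, glue_bottle, screw_jar's own z axis and vertical above 0.3 rad).
It fails at once if the robot strikes or leans on the terminal block with more than 8 N (contact force between terminals and the fingers above 8 N or contact force between terminals and the arm above 8 N).
It also fails if it takes over 61 s, if anything falls off the work surface, if the arm or the gripper's body presses on something with over 40 N, if the wrist force passes 120 N, or if a joint passes its speed limit or range.

### The arm

A 6-joint arm with a two-finger parallel gripper is mounted at the origin on a cart in front of the work surface, level with it; the furniture and walls round the work are solid. World frame = base frame: x ahead of the robot, y to its left, z up, the work surface at z = 0. Lengths are in mm, angles in degrees, forces in N, time in s.
With the tool pointing down it reaches from about 350 to 850 mm from the base axis. Payload 8.1 kg.
Tool frame: the origin (TCP) lies midway between the tips of the shut fingers; the grasp point (between the pads) lies grip_depth behind it (grip_depth is the distance from the TCP to the grasp point, in mm); z points along the fingers, y is the line along which they close (so a half turn about z gives the same grasp; the last joint's range is limited). The gripper opens to 85 mm and grips with 20 to 120 N. Pads are 22 mm wide; open, the fingers measure 114 mm over their backs; the gripper's body (76 mm by 85 mm) begins 54 mm behind the grasp point. The pads swing forward as they close: fully open they stand 13 mm farther back than shut.
Start: joints at [63.002, 7.471, 85.268, -0, 87.261, -4.893], TCP at [225.759, 555.912, 209.092] pointing down, gripper open.
Joint ranges: [-169.43, 169.43], [-51.17, 129.36], [1.28, 143.12], [-76.62, 256.62], [0, 156.53], [-152.29, 152.29]. Speed limits (degrees/s): [136.94, 136.94, 159.86, 180, 180, 180].

### API

Orientations are given as [roll, pitch, yaw] about the fixed x, y, z axes, in that order (R = Rz(yaw) Ry(pitch) Rx(roll)).
In Python, from bench import sense, snapshot, hand_in, grip_depth gives the robot as it stands. The module is installed in compiled form; this text tells all that it offers.
- The arm moves only by the tool apply_moves, never from a script. Its argument "series" is text: rows parted by semicolons, each of 5 numbers parted by spaces: the shift along the tool's x, y, z each as a share of 0.3 m, from -1 to 1, then the turn about the tool's z as a share of 2 rad, from -1 to 1, then the gripper's target within -1 to 1 (shut at 1, half-way at 0, fully open at -1). In form: tx ty tz twist gripper; .... A call has 1 to 5 rows; each row shifts and turns the commanded pose from where the row before left it, along the tool's axes as they then stand; what a row does not reach is not made up. A row lasts 1/12 s, in which the tool goes at most 41.7 mm and 7.16 degrees, less where a joint would pass 70% of its speed; a pose out of reach is approached as far as the arm can. A call with a number of a shift or a turn outside -1 to 1 is refused whole. A call with a gripper value outside its range is refused whole. The fingers move at their own pace and stop on an object; "squeeze" is the grip in N (left out, the last holds). Time passes only in rows, so rows that do not move let the fingers close. It gives the time, the measured TCP pose, the force, the opening and the grip force at its end, in the units of the state.
- sense(): the state, without advancing time (a new reading comes with each control period).
- snapshot(name): name is "side" or "top"; returns a dict with "frame" (420x560x3 uint8, blue, green, red), "depth" (420x560 float32, mm along the optical axis (not along the pixel's ray), 0 where there is no reading), "intrinsics" (3x3 intrinsics, pixels), "extrinsics" (4x4, takes a point from camera to world coordinates). Camera axes: x right, y down, z forward; pixel columns grow to the right and rows downward; lengths in mm; the calibration is good to about 2 mm. A picture is of the moment at which its call begins.
- hand_in(): hands the job in; it is judged then, once.
The state is a dict: "time": time; "joint_pos": joint angles; "qd": joint speeds; "joint_efforts": joint torques, N m; "tool_pos": TCP position; "tcp_rot": TCP orientation; "ft_force": force on the tool from outside, world axes, zero at the start; "wrist_torque": the same for the moment, N m; "finger_gap": finger opening in mm; "grip_force": force on a finger pad.
Only numpy, scipy, OpenCV 4.12 (cv2) and the standard library are available. Lean on these libraries where they do the work, as an engineer would, in place of code of your own. Each camera call takes 0.05 s, during which the arm holds its last target. There are 200 camera calls.

## Working session

There is one attempt and no reset: what is moved stays moved. The work goes in short steps, Python scripts to look and compute and a tool call to move; the robot and the scene stay as the last step left them, time stands still between calls to the robot, and variables do not carry over. Pictures are saved under pics/ and viewed, at most 10 in all, crops included, and the job is handed in when it is done.

Besides the shell and the picture viewer there is one more tool, called after "Request:" as a command line: name --argument value ..., lists and objects as JSON in quotes. apply_moves: Moves the arm, as the interface text tells. Its arguments: {"type":"object","properties":{"series":{"type":"string"},"squeeze":{"type":"number"}},"required":["series"]}

```bash
mkdir -p pics; python3 - <<'E'
from bench import *
import cv2,numpy as np,pickle
print(sense(),grip_depth)
for n in("side","top"):
    s=snapshot(n);cv2.imwrite(f"pics/{n}0.png",s["frame"]);pickle.dump(s,open(f"{n}0.pkl","wb"));print(s["intrinsics"],s["extrinsics"])
E
```

```text
{'time': 0.0, 'joint_pos': array([ 6.30023853e+01,  7.51457306e+00,  8.53290699e+01, -1.15951804e-05,
        8.72612424e+01, -4.89287159e+00]), 'qd': array([ 0.04870232, -0.02245555,  0.02880464,  0.01190406, -0.00439494,
        0.03015218]), 'joint_efforts': array([-4.31432791e-04, -5.69410408e+01, -5.00550735e+01, -5.31659152e-04,
        1.54584873e-02, -2.38362912e-05]), 'tool_pos': array([225.49162191, 555.38450901, 208.05204958]), 'tcp_rot': array([-1.79895496e+02, -8.93443463e-03,  1.57895249e+02]), 'ft_force': array([ 1.07002964,  0.29213644, -0.99823851]), 'wrist_torque': array([-0.00656797,  0.03359286,  0.02519577]), 'grip_force': 0.0, 'finger_gap': 85.25160261241699} 18.700000000000003
[[496.45606557   0.         287.85359147]
 [  0.         496.45606557 205.94336656]
 [  0.           0.           1.        ]] [[ 5.93630158e-01 -6.40241080e-01  4.87539326e-01 -5.54236038e+01]
 [-8.04613680e-01 -4.61564628e-01  3.73570502e-01 -3.48971513e+02]
 [-1.41442739e-02 -6.14043528e-01 -7.89145415e-01  9.52966715e+02]
 [ 0.00000000e+00  0.00000000e+00  0.00000000e+00  1.00000000e+00]]
[[406.98122605   0.         284.68395826]
 [  0.         406.98122605 204.52256993]
 [  0.           0.           1.        ]] [[ 1.46901291e-02 -9.82150001e-01  1.87524865e-01  3.21742754e+02]
 [-9.99891372e-01 -1.46549030e-02  1.57429927e-03  5.98775885e+01]
 [ 1.20196068e-03 -1.87527621e-01 -9.82258595e-01  9.43765686e+02]
 [ 0.00000000e+00  0.00000000e+00  0.00000000e+00  1.00000000e+00]]
```

View pics/side0.png

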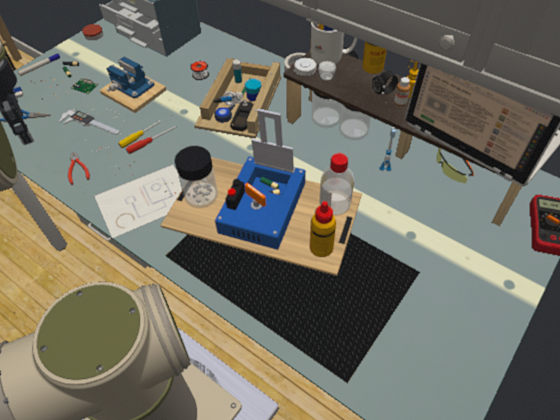

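View pics/top0.png

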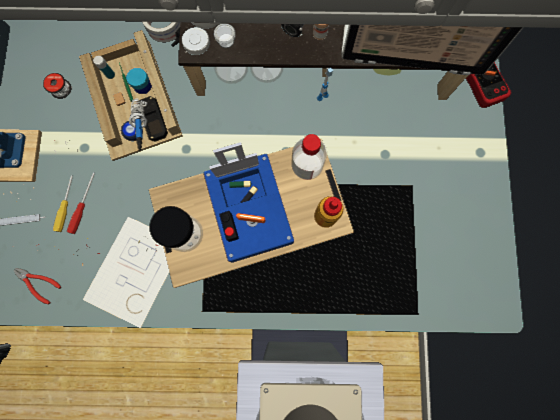

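```bash
python3 - <<'E'
import cv2,pickle,numpy as np
t=pickle.load(open("top0.pkl","rb"))["frame"];s=pickle.load(open("side0.pkl","rb"))["frame"]
a=cv2.resize(t[135:285,145:355],None,fx=3.8,fy=3.8,interpolation=2);cv2.imwrite("pics/tc.png",a)
b=cv2.resize(s[100:270,160:370],None,fx=3.5,fy=3.5,interpolation=2);cv2.imwrite("pics/sc.png",b)
E
```

```text
(no output)
```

View pics/tc.png

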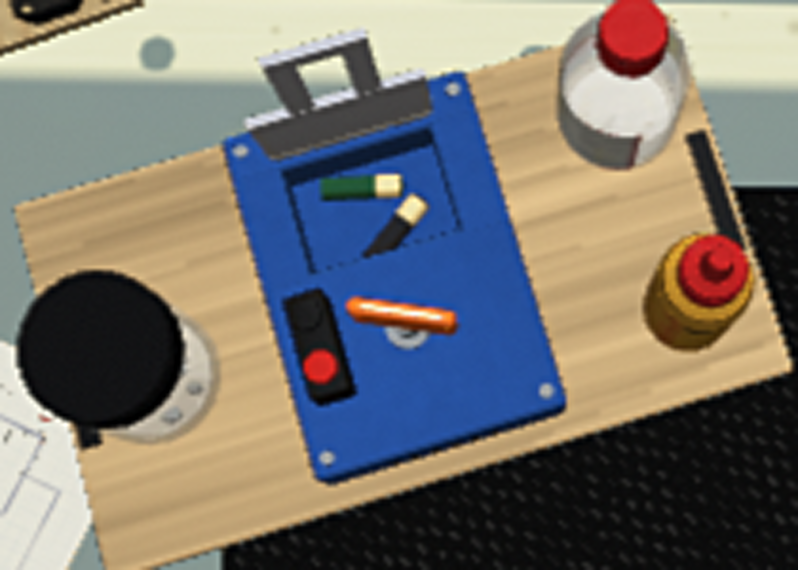

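View pics/sc.png

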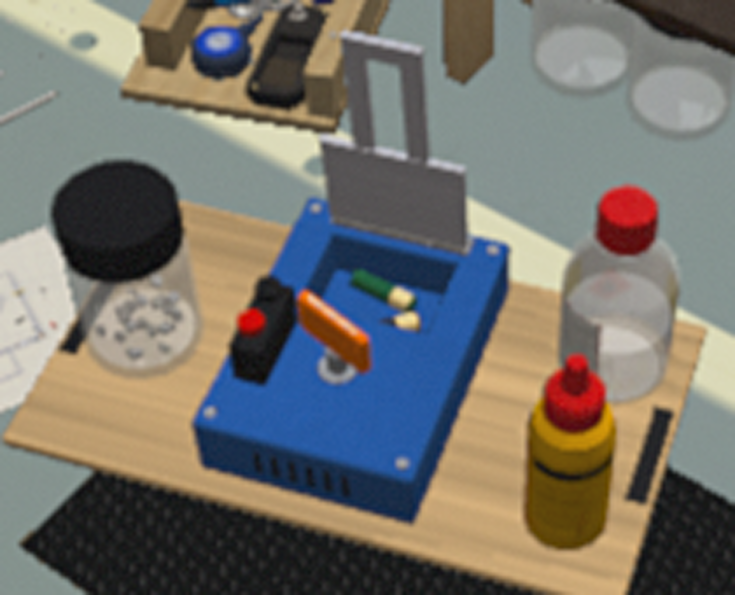

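The top crop shows the wing (349,303)-(456,325) turned nearly across, the hatch about upright with its end at (260,60)-(366,32), and the terminal block left of the wing. The side crop shows the wing at (303,294)-(368,352) and the hatch end at (343,35)-(423,46).

```bash
cat > h.py <<'E'
import pickle,numpy as np,cv2
def P(s): 
    E=np.linalg.inv(s["extrinsics"]); return s["intrinsics"]@E[:3]
def tri(S,T,s,t):
    X=cv2.triangulatePoints(P(S),P(T),np.array(s,float).T,np.array(t,float).T); return (X[:3]/X[3]).T
def ray(S,p,z):
    E=S["extrinsics"]; d=E[:3,:3]@np.linalg.inv(S["intrinsics"])@[p[0],p[1],1]; return E[:3,3]+d*(z-E[2,3])/d[2]
E
python3 - <<'E'
from h import *
np.set_printoptions(precision=1,suppress=True)
S=pickle.load(open("side0.pkl","rb"));T=pickle.load(open("top0.pkl","rb"))
names="scrFL scrFR scrNR scrNL wingL wingR endL endR capred".split()
s=np.array([(316,208),(492,249),(402,463),(209,412),(303,294),(368,352),(343,35),(423,46),(252,320)])/3.5+[160,100]
t=np.array([(240,151),(453,89),(546,391),(326,458),(349,304),(456,324),(260,60),(366,32),(320,367)])/3.8+[145,135]
X=tri(S,T,s,t)
for n,x in zip(names,X):print(n,x)
A=X[:4]; c=A.mean(0); d=(A[0]+A[1]-A[2]-A[3]); print("box c",c,"yaw",np.degrees(np.arctan2(d[1],d[0])))
e=A[0]+A[3]-A[1]-A[2];print("yaw by y",np.degrees(np.arctan2(e[1],e[0]))-90)
w=X[5]-X[4];print("wing dir",np.degrees(np.arctan2(w[1],w[0])))
for n,p in (("jar lid",(100,350)),("glue cap",(717,258)),("white cap",(633,22))):
    print(n,ray(T,np.array(p)/3.8+[145,135],{"jar lid":136,"glue cap":160,"white cap":160}[n]))
# orange pixels depth cloud
for C in (S,T):
    f=C["frame"].astype(int);m=(f[...,2]>150)&(f[...,1]>60)&(f[...,1]<150)&(f[...,0]<80)&(C["depth"]>0)
    v,u=np.nonzero(m);z=C["depth"][v,u];p=np.linalg.inv(C["intrinsics"])@np.c_[u,v,np.ones(len(u))].T*z
    q=(C["extrinsics"][:3,:3]@p).T+C["extrinsics"][:3,3]
    q=q[(np.linalg.norm(q[:,:2]-X[4:6,:2].mean(0),axis=1)<45)&(q[:,2]>90)]
    k=q[q[:,2]>112]; l=np.linalg.svd(k[:,:2]-k[:,:2].mean(0))[2][0]
    print(len(q),q.min(0),q.max(0),k[:,:2].mean(0),np.degrees(np.arctan2(l[1],l[0])))
E
```

```text
scrFL [555.3 232.3  64.5]
scrFR [593.9 108.3  67.4]
scrNR [416.7  50.9  66.7]
scrNL [376.8 174.8  65.8]
wingL [457.2 158.7 115.8]
wingR [448.6 100.5 108.3]
endL [550.6 189.5 247.7]
endR [563.  138.6 256. ]
capred [423.4 173.  113. ]
box c [485.7 141.6  66.1] yaw 17.91750308361922
yaw by y 17.575294891462534
wing dir -98.44886617377033
jar lid [426.6 287.1 136. ]
glue cap [476.1 -35.  160. ]
white cap [603.3   8.7 160. ]
41 [446.2 104.  114.4] [460.2 158.3 123.2] [450.6 130.3] 83.54713886529773
69 [446.2 103.2 115. ] [460.6 160.7 122.9] [452.7 132.6] 82.70326704012211
```

Request:
apply_moves --series "0 0 0 0.06 0;0 0 0 0.06 0;0 0 0 0.06 0;0 0 0 0.06 0;0 0 0 0.06 0" --squeeze 30

```text
time: 0.52
tool_pos: [225.6, 555.6, 208.4]
tcp_rot: [-179.9, 0.0, 123.2]
ft_force: [0.8, -0.3, 0.3]
finger_gap: 42.5
grip_force: 0.0
```

Request:
apply_moves --series "0 0 0 0.06 0;0 0 0 0.06 0;0 0 0 0.06 0;0 0 0 0.06 0;0 0 0 0.06 0"

```text
time: 0.93
tool_pos: [225.6, 555.6, 208.4]
tcp_rot: [-180.0, 0.1, 88.8]
ft_force: [-0.4, -0.1, 0.4]
finger_gap: 43.0
grip_force: 0.0
```

Request:
apply_moves --series "0 0 0 0.058 0;-0.093 0.0667 0 0 0;-0.093 0.0667 0 0 0;-0.093 0.0667 0 0 0;-0.093 0.0667 0 0 0"

```text
time: 1.35
tool_pos: [290.6, 433.3, 208.4]
tcp_rot: [-180.0, 0.1, 82.5]
ft_force: [0.6, -0.4, 0.4]
finger_gap: 43.0
grip_force: 0.0
```

Request:
apply_moves --series "-0.093 0.0667 0 0 0;-0.093 0.0667 0 0 0;-0.093 0.0667 0 0 0;-0.093 0.0667 0 0 0;-0.093 0.0667 0 0 0"

```text
time: 1.77
tool_pos: [371.7, 281.8, 208.7]
tcp_rot: [-180.0, 0.0, 82.5]
ft_force: [0.8, 0.3, -0.7]
finger_gap: 42.9
grip_force: 0.0
```

Request:
apply_moves --series "-0.093 0.0667 0 0 0;-0.093 0.0667 0 0 0;-0.093 0.0667 0 0 0;0 0 0 0 0;0 0 0 0 0"

```text
time: 2.18
tool_pos: [420.5, 191.1, 208.7]
tcp_rot: [-180.0, 0.0, 82.3]
ft_force: [0.1, -0.2, -0.5]
finger_gap: 42.8
grip_force: 0.0
```

Request:
apply_moves --series "-0.0925 0.0657 0 0 0;-0.0925 0.0657 0 0 0;0 0 0.1 0 0;0 0 0.12 0 0;0 0 0 0 0"

```text
time: 2.6
tool_pos: [447.2, 132.3, 136.1]
tcp_rot: [-179.4, 0.2, 82.5]
ft_force: [-1.1, 0.1, -2.3]
finger_gap: 43.1
grip_force: 0.0
```

```bash
python3 - <<'E'
from bench import *
import cv2,numpy as np
print(sense()["tool_pos"],sense()["joint_pos"])
a=snapshot("top")["frame"][165:265,180:320];b=snapshot("side")["frame"][130:250,190:340]
cv2.imwrite("pics/w1.png",np.hstack([cv2.resize(a,(400,400),interpolation=2)[:, :],cv2.resize(b,(400,400),interpolation=2)]))
E
```

```text
[447.17304452 132.31528539 136.05342577] [ 1.01577742e+01 -1.03258236e+01  1.10479307e+02  2.67523527e-02
  8.04706315e+01  1.76547958e+01]
```

View pics/w1.png

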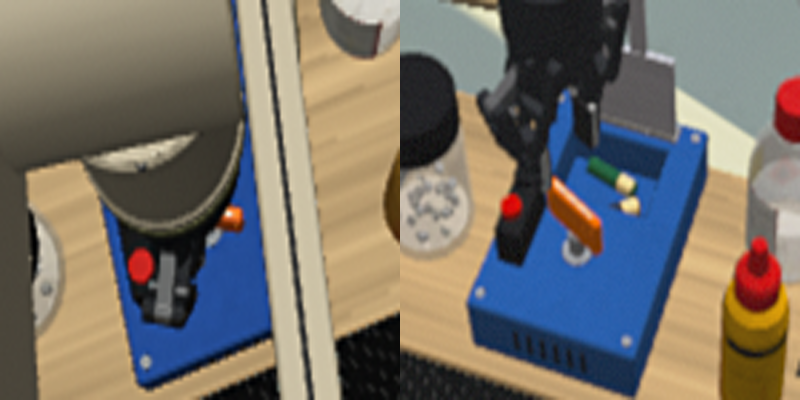

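The picture shows the fingers straddling the blade line just above it, about 5 mm short in x; the blade is at side crop (550,185)-(600,245).

Request:
apply_moves --series "0 0.018 0 0 0;0 0 0.055 0 0;0 0 0.05 0 0;0 0 0.05 0 0;0 0 0 0 0"

```text
time: 3.12
tool_pos: [457.1, 132.3, 96.2]
tcp_rot: [-180.0, 0.0, 82.6]
ft_force: [-1.0, 0.6, -1.4]
finger_gap: 42.6
grip_force: 0.0
```

Request:
apply_moves --series "0 0 0 0 1;0 0 0 0 1;0 0 0 0 1;0 0 0 0 1;0 0 0 0 1"

```text
time: 3.53
tool_pos: [458.2, 132.0, 97.8]
tcp_rot: [179.9, -0.0, 82.5]
ft_force: [-0.8, -0.2, 4.8]
finger_gap: -0.1
grip_force: 2.3
```

```bash
python3 - <<'E'
from bench import *
import cv2,numpy as np
s=sense();print(s["tool_pos"],s["ft_force"],s["finger_gap"])
b=snapshot("side")["frame"][120:240,190:350]
cv2.imwrite("pics/w2.png",cv2.resize(b,(800,600),interpolation=2))
E
```

```text
[458.16535827 131.96138318  97.83275348] [-0.8368562  -0.21945761  4.77356543] -0.09391195113064449
```

View pics/w2.png

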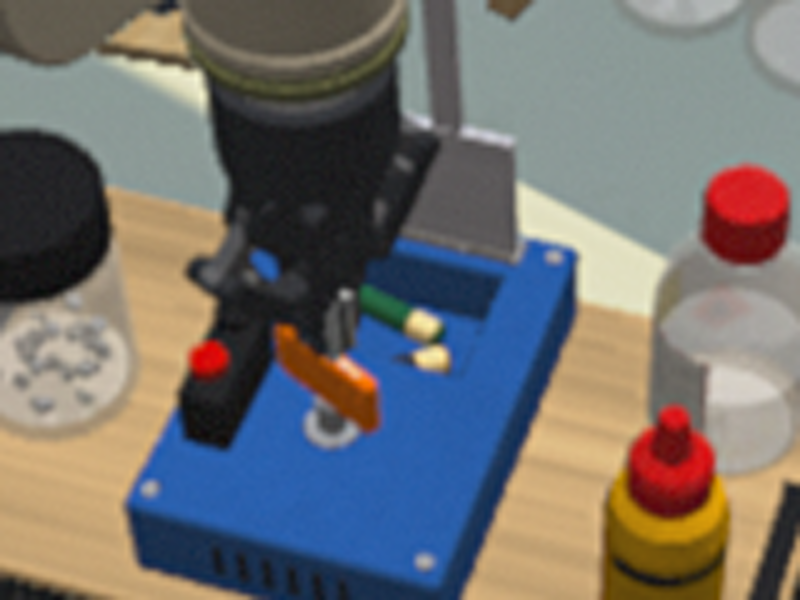

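```bash
python3 - <<'E'
from h import *
S=pickle.load(open("side0.pkl","rb"))
def pr(x):
    p=P(S)@np.r_[x,1];return np.round((p[:2]/p[2]-[190,120])*5)
for x in [(458.2,132,97.8),(458.2,132,120),(458.2,132,137),(452.4,131,120),(452.4,131,86),(456.3,160.6,120),(448.5,101.2,120)]:print(x,pr(x))
E
```

```text
(458.2, 132, 97.8) [332. 372.]
(458.2, 132, 120) [329. 340.]
(458.2, 132, 137) [326. 315.]
(452.4, 131, 120) [322. 349.]
(452.4, 131, 86) [327. 398.]
(456.3, 160.6, 120) [276. 314.]
(448.5, 101.2, 120) [370. 386.]
```

```bash
cat >> h.py <<'E'
C0=np.array([485.7,141.6]);YAW=np.radians(17.75);RB=np.array([[np.cos(YAW),-np.sin(YAW)],[np.sin(YAW),np.cos(YAW)]])
def cloud(C):
    v,u=np.nonzero(C["depth"]>0);z=C["depth"][v,u]
    p=np.linalg.inv(C["intrinsics"])@np.c_[u,v,np.ones(len(u))].T*z
    q=(C["extrinsics"][:3,:3]@p).T+C["extrinsics"][:3,3]
    return np.c_[(q[:,:2]-C0)@RB,q[:,2]],C["frame"][v,u].astype(int),u,v   # box frame
E
python3 - <<'E'
from h import *
from bench import *
np.set_printoptions(precision=0,suppress=True,linewidth=150)
C=snapshot("side");q,f,u,v=cloud(C)
m=(abs(q[:,0]+35)<45)&(abs(q[:,1])<36)&(q[:,2]>80)&(q[:,2]<150)
o=m&(f[:,2]>150)&(f[:,1]<150)&(f[:,0]<90)
print("orange",o.sum(),q[o].min(0),q[o].max(0))
g=m&~o
a=np.c_[q[g],f[g]];a=a[np.argsort(a[:,2])];print(a[:60])
E
```

```text
orange 29 [-49. -26. 115.] [-27.  22. 134.]
[[-41.  -1.  81.  74.  72.  72.]
 [-38.  -4.  82.  54.  67.  99.]
 [-39.  -0.  83.  95.  92.  91.]
 [-41.   2.  83.  82.  83.  81.]
 [-41.   4.  83. 118. 112. 108.]
 [-36.   3.  84. 121. 121. 139.]
 [-39.   4.  84. 125. 111. 103.]
 [-47. -22.  86.  92.  67.  93.]
 [-39.  -0.  86. 108. 108. 119.]
 [-35.   6.  86. 128. 114. 127.]
 [-44. -14.  86. 104. 111. 135.]
 [-42. -11.  87.  53.  72. 116.]
 [-39.   5.  87. 149. 132. 129.]
 [-41.   1.  88. 115. 110. 109.]
 [-40.  -3.  88.  79.  89. 119.]
 [-39.  -1.  90.  78.  88. 128.]
 [-25.  29.  90. 104.  74.  82.]
 [-35.  11.  91. 101.  70. 108.]
 [-33.  14.  91.  78.  68. 121.]
 [-38.   2.  91.  73.  87. 135.]
 [-37.   7.  91. 114.  75.  93.]
 [-30.  22.  91. 104.  74. 111.]
 [-42.  -6.  91.  35.  65. 118.]
 [-44. -10.  91.  15.  54. 111.]
 [-49. -21.  91.  48.  66. 116.]
 [-47. -18.  92.  53.  75. 122.]
 [-30.  20.  92.  44.  61. 120.]
 [-42. -26.  92.  61.  69. 120.]
 [-49. -24.  93.  18.  54. 118.]
 [-29.  25.  93. 111.  75.  99.]
 [-45. -27.  93.  62.  67. 117.]
 [-41.  -4.  93.  33.  65. 120.]

[... 224 characters left out ...]
 125.]
 [-27.  25.  94.  58.  63. 112.]
 [-34.   8.  95.   0.  58. 121.]
 [-39.   4.  95.  60.  64. 112.]
 [-37.   7.  95.  42.  59. 116.]
 [-37.   4.  96.   6.  56. 120.]
 [-46. -13.  96.   0.  54. 116.]
 [-49. -24.  96.   0.  53. 115.]
 [-28.  22.  96.   5.  58. 120.]
 [-32.  16.  96.   1.  57. 122.]
 [-46. -25.  96.   0.  52. 112.]
 [-45. -10.  96.   3.  55. 119.]
 [-36.   9.  97.  29.  58. 125.]
 [-49. -26.  97.   0.  50. 112.]
 [-35.  12.  97.  15.  57. 122.]
 [-27.  27.  97.  61.  61.  89.]
 [-47. -16.  98.   4.  56. 117.]
 [-44.  -8.  98.   3.  57. 118.]
 [-32.  18.  98.   0.  56. 124.]
 [-49. -19.  99.   0.  55. 117.]
 [-44. -10.  99.   8.  57. 119.]
 [-31.  16.  99.   5.  57. 120.]]
```

```bash
python3 - <<'E'
from h import *
from bench import *
np.set_printoptions(precision=0,suppress=True,linewidth=150)
C=snapshot("side");print(sense()["tool_pos"],sense()["joint_pos"])
x0,y0=244,180
print("depth");print(C["depth"][180:202,246:272].astype(int))
f=C["frame"].astype(int);print("R-B");print((f[...,2]-f[...,0])[180:202,246:272])
cv2.imwrite("pics/w3.png",cv2.resize(C["frame"][165:215,230:290],(780,600),interpolation=cv2.INTER_CUBIC))
E
```

```text
[458. 132.  98.] [ 10.  -7. 112.   0.  75.  17.]
depth
[[1019 1019 1021 1025 1040 1041 1036 1037 1044 1042 1044 1053 1056 1063 1069 1073 1204 1207 1206 1204 1203 1205 1200 1205 1209 1222]
 [1022 1023 1023 1027 1027 1046 1044 1039 1042 1044 1051 1053 1055 1060 1065 1072 1205 1209 1207 1202 1201 1205 1205 1202 1201 1198]
 [1023 1026 1028 1028 1032 1047 1047 1056 1047 1052 1053 1055 1059 1063 1064 1076 1209 1204 1206 1204 1203 1200 1203 1196 1204 1199]
 [1022 1024 1028 1032 1064 1053 1051 1053 1059 1057 1055 1059 1062 1065 1068 1081 1218 1219 1204 1207 1206 1205 1203 1205 1199 1196]
 [1027 1026 1035 1035 1059 1056 1055 1056 1059 1056 1061 1060 1065 1064 1071 1080 1212 1215 1213 1216 1210 1205 1200 1196 1199 1196]
 [1092 1095 1070 1066 1064 1059 1058 1057 1064 1061 1059 1063 1061 1070 1071 1215 1208 1216 1216 1212 1208 1213 1202 1202 1200 1198]
 [1093 1096 1072 1072 1065 1065 1058 1062 1065 1064 1064 1065 1067 1072 1075 1208 1210 1211 1212 1211 1212 1209 1210 1211 1200 1202]
 [1098 1093 1094 1075 1072 1061 1062 1066 1067 1067 1064 1069 1072 1072 1076 1209 1213 1205 1204 1212 1209 1207 12
[... 4112 characters left out ...]
-11 -124 -139 -131 -135 -131 -130]
 [-132 -139 -139 -117  -60    7   72  114  115  111  107  108  115  115  128  159  204  229  192    7 -113 -139 -134 -133 -128 -130]
 [-134 -131 -137 -139 -135  -92  -21   53  107  117  110  109  115  110  107  120  145  161  141   13  -95 -135 -136 -130 -131 -130]
 [-131 -132 -135 -134 -142 -137  -82   -1   62  102  117  109  110  107  107  120  118  111  111   24  -85 -134 -135 -132 -127 -131]
 [-134 -131 -131 -133 -136 -140  -88  -18   19   50   88  116  112  108  106  119  114  108  102   20  -85 -137 -135 -130 -133 -133]
 [-131 -134 -132 -137 -139 -132  -73  -20   -5   10   41   83  116  110  106  106  106  110   94   19  -88 -136 -135 -135 -131 -131]]
```

View pics/w3.png

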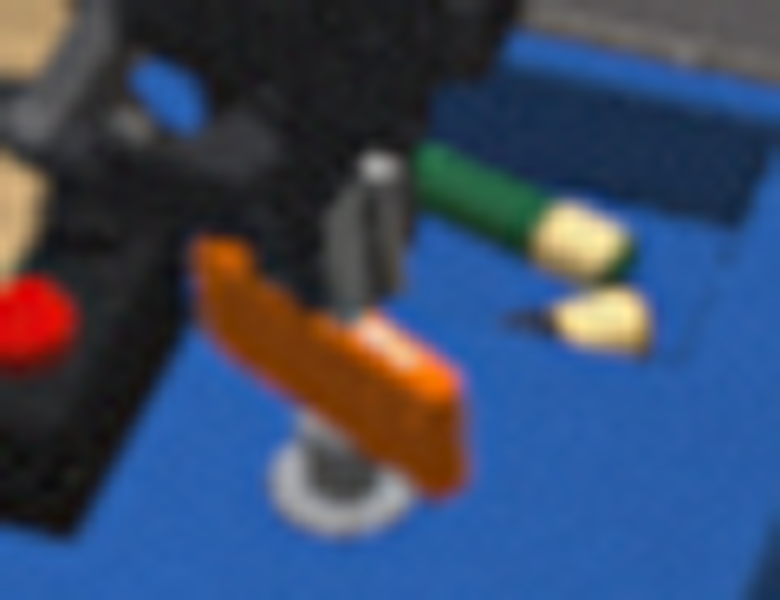

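```bash
python3 - <<'E'
from h import *
S=pickle.load(open("side0.pkl","rb"));E=S["extrinsics"]
for u,v,d in [(256,182,1053),(256,186,1064),(256,189,1073),(258,190,1079),(259,186,1072),(253,190,1071),(256,195,1085),(262,197,1075)]:
    q=E[:3,:3]@np.linalg.inv(S["intrinsics"])@[u,v,1]*d+E[:3,3];b=(q[:2]-C0)@RB
    print(u,v,q.round(),b.round())
E
```

```text
256 182 [450. 122. 154.] [-40.  -8.]
256 186 [450. 123. 141.] [-39.  -7.]
256 189 [450. 124. 130.] [-39.  -6.]
258 190 [454. 122. 124.] [-36.  -9.]
259 186 [458. 122. 134.] [-33. -11.]
253 190 [444. 127. 130.] [-44.  -1.]
256 195 [448. 123. 112.] [-42.  -6.]
262 197 [448. 107. 117.] [-47. -22.]
```

The crop shows the shut fingertips resting on top of the blade at (350,310), hiding part of its top face. The real tips are therefore about 22 mm higher than the reading, so I'll recentre and go lower.

Request:
apply_moves --series "0 0 -0.05 0 0;-0.006 -0.0187 0 0 0;0 0 0 0 0;0 0 0 0 0;0 0 0 0 0"

```text
time: 4.1
tool_pos: [451.0, 130.6, 110.9]
tcp_rot: [-180.0, 0.0, 82.5]
ft_force: [0.7, 0.1, -1.2]
finger_gap: 42.3
grip_force: 0.0
```

Request:
apply_moves --series "0 0 0.05 0 0;0 0 0.04 0 0;0 0 0.03 0 0;0 0 0 0 0;0 0 0 0 0"

```text
time: 4.52
tool_pos: [450.4, 130.5, 74.4]
tcp_rot: [-179.9, 0.0, 82.5]
ft_force: [-0.2, -0.1, -0.3]
finger_gap: 42.9
grip_force: 0.0
```

Request:
apply_moves --series "0 0 0 0 1;0 0 0 0 1;0 0 0 0 1;0 0 0 0 1;0 0 0 0 1"

```text
time: 4.93
tool_pos: [454.4, 130.5, 76.8]
tcp_rot: [179.6, -0.0, 82.5]
ft_force: [11.9, -1.7, -7.1]
finger_gap: 9.1
grip_force: 37.6
```

Request:
apply_moves --series "0 0.01 0 0 1;0 0 0 0.0566 1;0 0 0 0.0566 1;0 0 0 0.0566 1;0 0 0 0.0566 1"

```text
time: 5.35
tool_pos: [453.7, 130.7, 76.7]
tcp_rot: [-179.9, 0.0, 56.2]
ft_force: [-10.7, 1.1, 10.7]
finger_gap: 9.3
grip_force: 40.3
```

Request:
apply_moves --series "0 0 0 0.0566 1;0 0 0 0.0566 1;0 0 0 0.0566 1;0 0 0 0.0566 1;0 0 0 0.0566 1"

```text
time: 5.77
tool_pos: [453.2, 131.4, 76.7]
tcp_rot: [-179.9, 0.1, 23.8]
ft_force: [-12.8, 4.2, 12.3]
finger_gap: 9.6
grip_force: 40.5
```

Request:
apply_moves --series "0 0 0 0.0566 1;0 0 0 0 1;0 0 0 0 1;0 0 0 0 1"

```text
time: 6.1
tool_pos: [453.1, 131.6, 76.7]
tcp_rot: [-179.9, 0.1, 17.7]
ft_force: [-12.7, 4.2, 12.2]
finger_gap: 9.4
grip_force: 40.5
```

Request:
apply_moves --series "0 0 0 0 0.25;0 0 0 0 0.25;0 0 0 0 0.25;0 0 -0.06 0 0.25;0 0 -0.1 0 0.25"

```text
time: 6.52
tool_pos: [451.7, 129.6, 120.6]
tcp_rot: [-180.0, 0.4, 17.6]
ft_force: [0.1, 0.8, -0.4]
finger_gap: 32.1
grip_force: 0.0
```

Request:
apply_moves --series "0 0 -0.12 0 0.25;0 0 -0.12 0 1;0 0 -0.12 0 1;0 0 -0.08 0 1;0 0 0 0 1"

```text
time: 6.93
tool_pos: [457.5, 130.7, 262.7]
tcp_rot: [179.9, -0.6, 17.6]
ft_force: [1.1, 0.7, 0.8]
finger_gap: -0.1
grip_force: 0.0
```

```bash
python3 - <<'E'
from h import *
from bench import *
np.set_printoptions(precision=1,suppress=True)
print(sense()["tool_pos"],sense()["joint_pos"])
C=snapshot("side");q,f,u,v=cloud(C)
m=(abs(q[:,0]+35)<45)&(abs(q[:,1])<36)&(q[:,2]>106)&(q[:,2]<124)&(f[:,2]>150)&(f[:,1]<150)&(f[:,0]<90)
k=q[m][:,:2];k0=k.mean(0);l=np.linalg.svd(k-k0)[2][0];print(len(k),k0,np.degrees(np.arctan2(l[1],l[0])))
cv2.imwrite("pics/w4.png",cv2.resize(C["frame"][80:260,180:360],(600,600),interpolation=cv2.INTER_CUBIC))
E
```

```text
[457.5 130.7 262.7] [  9.8 -13.7 100.1  -0.   93.   82.1]
54 [-35.7  -2.1] 177.85317571799752
```

View pics/w4.png

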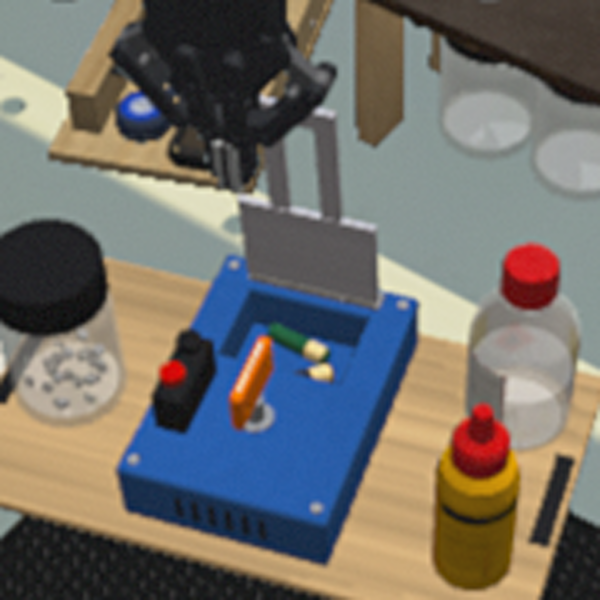

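The wing now lies in line, at crop (250,380). The hatch is still upright and the shut fingertips are at (240,185). I'll check the tip's height offset by projecting it.

```bash
python3 - <<'E'
from h import *
S=pickle.load(open("side0.pkl","rb"))
for z in (262,272,285):
    p=P(S)@[457.5,130.7,z,1];print(z,(p[:2]/p[2]-[180,80])/.3)
q=cloud(S)[0];m=(abs(q[:,1])<24)&(q[:,2]>100)&(q[:,0]>55)&(q[:,0]<110)&(q[:,2]<260)
k=q[m];print(len(k),np.polyfit(k[:,2],k[:,0],1),k[:,2].max())
E
```

```text
262 [237.77527013 206.68230525]
272 [236.5392955  194.43019737]
285 [234.90203512 178.20017912]
779 [-5.79119302e-02  8.75401604e+01] 254.45381566534422
```

Request:
apply_moves --series "0.114 0 0 0 1;0.114 0 0 0 1;0.114 0 0 0 1;0.114 0 0 0 1;0 0 0 0 1"

```text
time: 7.4
tool_pos: [587.3, 172.4, 249.3]
tcp_rot: [-180.0, 0.4, 17.6]
ft_force: [0.8, -0.6, -1.9]
finger_gap: -0.1
grip_force: 0.0
```

Request:
apply_moves --series "0 0 0.08 0 1;0 0 0.07 0 1;0 0 0 0 1;0 0 0 0 1"

```text
time: 7.73
tool_pos: [583.1, 171.3, 208.0]
tcp_rot: [-180.0, 0.3, 17.6]
ft_force: [-0.7, 0.1, 1.1]
finger_gap: 0.2
grip_force: 0.0
```

Request:
apply_moves --series "-0.05 0 0 0 1;-0.053 0 0 0 1;-0.0685 0 0.015 0 1;-0.0685 0 0.015 0 1;-0.064 0 0.033 0 1"

```text
time: 8.15
tool_pos: [498.6, 144.1, 194.8]
tcp_rot: [180.0, -0.3, 17.6]
ft_force: [0.3, -0.4, 1.6]
finger_gap: -0.1
grip_force: 0.5
```

Request:
apply_moves --series "-0.064 0 0.033 0 1;-0.055 0 0.048 0 1;-0.055 0 0.048 0 1;0 0 0 0 1;0 0 0 0 1"

```text
time: 8.57
tool_pos: [448.2, 128.2, 154.1]
tcp_rot: [180.0, -0.1, 17.6]
ft_force: [0.6, 0.3, -0.3]
finger_gap: 0.1
grip_force: 0.0
```

```bash
python3 - <<'E'
from h import *
from bench import *
np.set_printoptions(precision=1,suppress=True)
s=sense();print(s["tool_pos"],(s["tool_pos"][:2]-C0)@RB,s["ft_force"])
C=snapshot("side")
cv2.imwrite("pics/w5.png",cv2.resize(C["frame"][100:260,190:350],(600,600),interpolation=cv2.INTER_CUBIC))
E
```

```text
[448.2 128.2 154.1] [-39.8  -1.3] [ 0.6  0.3 -0.3]
```

View pics/w5.png

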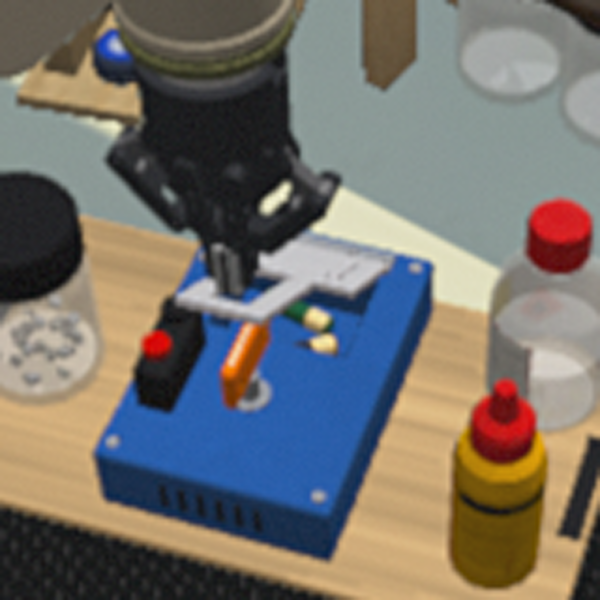

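The hatch is swung down to about 35°, with the end bar at crop (180,295)-(265,315). The fingertips are at the slot's inner edge, so I'll lift, shift outward over the bar and press from above.

Request:
apply_moves --series "0 0 -0.1 0 1;-0.05 0 -0.02 0 1;-0.06 0 0 0 1;0 0 0 0 1;0 0 0 0 1"

```text
time: 9.03
tool_pos: [418.3, 118.6, 191.0]
tcp_rot: [180.0, -0.2, 17.6]
ft_force: [-0.6, -0.1, 0.0]
finger_gap: 0.2
grip_force: 0.0
```

```bash
python3 - <<'E'
from h import *
from bench import *
np.set_printoptions(precision=3,suppress=True)
s=sense();print(s["tool_pos"],(s["tool_pos"][:2]-C0)@RB,s["ft_force"])
q,f,u,v=cloud(snapshot("side"))
m=(abs(q[:,1])<50)&(q[:,0]>10)&(q[:,0]<80)&(q[:,2]>75+(80-q[:,0])*.2)&(q[:,2]<75+(85-q[:,0])*1.3)
k=q[m];p=np.polyfit(k[:,0],k[:,2],1);print(len(k),p,np.degrees(np.arctan(-p[0])),np.std(k[:,2]-np.polyval(p,k[:,0])))
n=(abs(q[:,1])<24)&(abs(q[:,0]+50)<35)&(q[:,2]>125)&(q[:,2]<185)&(f.min(1)>110)
print(n.sum(),q[n].min(0),q[n].max(0))
E
```

```text
[418.269 118.576 190.998] [-71.24   -1.371] [-0.634 -0.097  0.029]
361 [ -0.673 133.914] 33.93863116593014 1.6505598257394372
146 [-64.772 -23.971 143.914] [-15.342  23.199 181.413]
```

Request:
apply_moves --series "0 0 0.1 0 1;-0.015 0 0.075 0 1;-0.015 0 0.075 0 1;-0.017 0 0.062 0 1;-0.017 0 0.062 0 1"

```text
time: 9.5
tool_pos: [392.3, 110.5, 72.5]
tcp_rot: [-180.0, 0.9, 17.6]
ft_force: [0.5, 0.4, 0.4]
finger_gap: -0.1
grip_force: 0.3
```

Request:
apply_moves --series "0 0 0.04 0 1;0 0 0.02 0 1;0 0 0 0 1"

```text
time: 9.75
tool_pos: [398.2, 112.5, 57.7]
tcp_rot: [-180.0, 0.1, 17.6]
ft_force: [0.3, 0.6, 0.2]
finger_gap: 0.2
grip_force: 0.0
```

```bash
cat > ang.py <<'E'
from h import *
from bench import *
np.set_printoptions(precision=2,suppress=True)
s=sense();print(s["tool_pos"],(s["tool_pos"][:2]-C0)@RB,s["ft_force"])
C=snapshot("side");q,f,u,v=cloud(C)
m=(abs(q[:,1])<42)&(q[:,0]>8)&(q[:,0]<78)&(q[:,2]>64)&(q[:,2]<130)&(np.ptp(f,axis=1)<30)&(f.min(1)>60)
k=q[m];p=np.polyfit(k[:,0],k[:,2],1);print(len(k),p,"deg",np.degrees(np.arctan(-p[0])))
n=(abs(q[:,1])<26)&(q[:,0]>-98)&(q[:,0]<-82)&(q[:,2]>60)&(q[:,2]<110)&(np.ptp(f,axis=1)<30)&(f.min(1)>90)
print("bar",n.sum(),np.median(q[n],0) if n.any() else "")
E
python3 ang.py
```

```text
[398.17 112.5   57.68] [-92.23  -1.03] [0.27 0.56 0.16]
578 [-0.02 76.15] deg 1.162688798831044
bar 68 [-92.3  -14.39  77.93]
```

Request:
apply_moves --series "0.003 0 0.01 0 1;0 0 0.01 0 1;0 0 0 0 1"

```text
time: 10.05
tool_pos: [400.0, 112.9, 53.2]
tcp_rot: [180.0, -0.1, 17.6]
ft_force: [-0.5, -0.2, 0.9]
finger_gap: -0.2
grip_force: 0.2
```

Request:
apply_moves --series "0 0 0.01 0 1;0 0 0 0 1;0 0 0 0 1"

```text
time: 10.3
tool_pos: [400.3, 112.9, 51.5]
tcp_rot: [180.0, -0.1, 17.6]
ft_force: [-5.9, -0.5, 13.4]
finger_gap: 0.1
grip_force: 6.5
```

```bash
python3 ang.py
```

```text
[400.3  112.94  51.45] [-90.07  -1.26] [-5.94 -0.48 13.44]
574 [-0.   74.05] deg 0.03423967366949988
bar 76 [-90.97 -13.48  73.64]
```

Request:
apply_moves --series "0 0 -0.09 0 0.25;0 0 -0.1 0 0.25;0 0 -0.08 0 0.25;0 0 0 0 0.25;0 0 0 0 0.25"

```text
time: 10.77
tool_pos: [400.9, 113.0, 132.8]
tcp_rot: [180.0, -0.3, 17.6]
ft_force: [-0.3, -0.2, 0.2]
finger_gap: 32.1
grip_force: 0.0
```

Request:
apply_moves --series "0.09 0 0 0 0.25;0.0933 0 0 0 0.25;0 0 0 0 0.25;0 0 0 0 0.25;0 0 0 0 0.25"

```text
time: 11.18
tool_pos: [450.5, 129.2, 129.4]
tcp_rot: [-180.0, 0.2, 17.6]
ft_force: [0.7, 0.2, 0.5]
finger_gap: 31.7
grip_force: 0.0
```

```bash
python3 ang.py
```

```text
[450.46 129.19 129.35] [-37.35  -1.07] [0.67 0.19 0.49]
522 [-0.   74.41] deg 0.025480982199334996
bar 143 [-90.14  -0.21  73.7 ]
```

Request:
apply_moves --series "0.007 -0.002 0.06 0 0.25;0 0 0.06 0 0.25;0 0 0.06 0 0.25;0 0 0 0 0.25;0 0 0 0 0.25"

```text
time: 11.65
tool_pos: [451.9, 130.3, 76.1]
tcp_rot: [-180.0, 0.1, 17.6]
ft_force: [-0.1, 1.2, 0.1]
finger_gap: 32.0
grip_force: 0.0
```

Request:
apply_moves --series "0 0 0 0 1;0 0 0 0 1;0 0 0 0 1;0 0 0 0 1;0 0 0 0 1"

```text
time: 12.07
tool_pos: [454.0, 131.7, 78.5]
tcp_rot: [-179.9, -0.1, 17.7]
ft_force: [-3.7, 4.0, 2.5]
finger_gap: 9.1
grip_force: 33.5
```

Request:
apply_moves --series "0 0 0 -0.0604 1;0 0 0 -0.0604 1;0 0 0 -0.0604 1;0 0 0 -0.0604 1;0 0 0 -0.0604 1"

```text
time: 12.48
tool_pos: [454.3, 131.4, 78.5]
tcp_rot: [179.9, -0.1, 52.6]
ft_force: [-1.2, 2.5, 2.1]
finger_gap: 9.4
grip_force: 33.3
```

Request:
apply_moves --series "0 0 0 -0.0604 1;0 0 0 -0.0604 1;0 0 0 -0.0604 1;0 0 0 -0.0604 1;0 0 0 -0.0604 1"

```text
time: 12.9
tool_pos: [454.7, 131.3, 78.5]
tcp_rot: [179.8, -0.1, 87.2]
ft_force: [0.1, 1.8, -0.2]
finger_gap: 9.0
grip_force: 33.1
```

Request:
apply_moves --series "0 0 0 -0.0604 1;0 0 0 -0.0604 1;0 0 0 -0.06 1;0 0 0 0 1;0 0 0 0 1"

```text
time: 13.32
tool_pos: [454.9, 131.3, 78.5]
tcp_rot: [179.8, -0.0, 107.4]
ft_force: [1.3, 4.5, 4.2]
finger_gap: 9.3
grip_force: 33.6
```

Release, rise, and check.

Request:
apply_moves --series "0 0 0 0 0.25;0 0 0 0 0.25;0 0 0 0 0.25;0 0 -0.06 0 0.25;0 0 -0.1 0 0.25"

```text
time: 13.73
tool_pos: [450.1, 129.8, 121.3]
tcp_rot: [-179.5, -0.0, 107.5]
ft_force: [-0.2, 0.5, 1.2]
finger_gap: 32.0
grip_force: 0.0
```

Request:
apply_moves --series "0 0 -0.12 0 0.25;0 0 -0.12 0 0.25;0 0 -0.1 0 0.25;0 0 0 0 0.25;0 0 0 0 0.25"

```text
time: 14.15
tool_pos: [454.8, 130.6, 229.1]
tcp_rot: [179.8, 0.0, 107.5]
ft_force: [-0.7, -0.5, -0.4]
finger_gap: 32.2
grip_force: 0.0
```

```bash
python3 ang.py; python3 - <<'E'
from ang import *
m=(abs(q[:,0]+35)<45)&(abs(q[:,1])<36)&(q[:,2]>106)&(q[:,2]<124)&(f[:,2]>150)&(f[:,1]<150)&(f[:,0]<90)
k=q[m][:,:2];k0=k.mean(0);l=np.linalg.svd(k-k0)[2][0];print(len(k),k0,np.degrees(np.arctan2(l[1],l[0])))
cv2.imwrite("pics/end.png",cv2.resize(C["frame"][100:280,160:370],(700,600),interpolation=cv2.INTER_CUBIC))
E
```

```text
[454.8  130.64 229.05] [-32.77  -1.01] [-0.69 -0.52 -0.37]
797 [ 0.   74.18] deg -0.04096391935678147
bar 144 [-90.35  -0.1   73.69]
[453.68 130.48 226.95] [-33.89  -0.83] [-0.3   0.13 -0.71]
799 [-0.   74.32] deg 0.13456373083803916
bar 142 [-90.2   -0.33  74.04]
48 [-36.72  -0.61] -89.02876236180083
```

View pics/end.png

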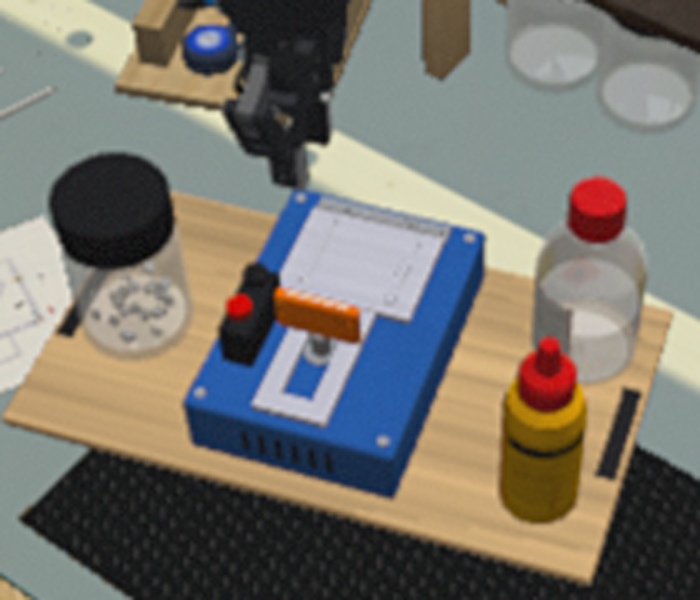

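The hatch lies flat, with its end bar near (290,410). The wing stands squarely across at (275,305)-(360,325), and the jar and bottles are where they started.

```bash
python3 -c "from bench import hand_in;print(hand_in())"
```

```text
the job is handed in; nothing more can be done
None
```

The hatch is closed flat (about 0°), the wing stands about 90° across the slot, the jar and bottles look unmoved in the last picture, and the job was handed in at about 14 s; no verdict was returned.

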